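Park the sprung jaw of the gluing jig on its stop pin

ROBOT

A 7-joint arm with a two-finger parallel gripper is mounted at the origin on the work surface. World frame = base frame: x ahead of the robot, y to its left, z up, the work surface at z = 0. Lengths are in m, angles in rad, forces in N, time in s.
With the tool pointing down it reaches from about 0.4 to 0.85 m from the base axis. Payload 10.4 kg.
Tool frame: the origin (TCP) lies midway between the tips of the shut fingers; the grasp point (between the pads) lies 19 mm behind it; z points along the fingers, y is the line along which they close (so a half turn about z gives the same grasp; the last joint's range is limited). The gripper opens to 87 mm and grips with 3 to 60 N. Pads are 19 mm wide; open, the fingers measure 117 mm over their backs; the gripper's body (75 mm by 190 mm) begins 51 mm behind the grasp point.
Start: joints at [1.163, 0.332, -0.065, 1.46, 0.022, 1.35, -0.088], TCP at [0.235, -0.579, 0.223] pointing down, gripper open.
Joint ranges: [-2.6, 2.6], [-0.5, 2.12], [-1.47, 1.34], [0.16, 2.42], [-1.27, 4.41], [0.06, 2.06], [-2.6, 2.6]. Speed limits (rad/s): [2.22, 2.22, 2.79, 2.79, 3.14, 3.14, 3.14].

INTERFACE

Orientations are given as a unit quaternion [x, y, z, w].
In Python, from bench import r gives the robot as it stands.
- The arm moves only by the tool arm_command, never from a script. Its argument "moves" is one flat list of numbers, 4 for each row, row after row: the shift along the tool's x, y, z in cm, then the turn about the tool's z in degrees. A call has 1 to 12 rows; each row shifts and turns the commanded pose from where the row before left it, along the tool's axes as they then stand; what a row does not reach is not made up. A row lasts 1/12 s, in which the tool goes at most 41.7 mm and 7.16 degrees, less where a joint would pass 70% of its speed; a pose out of reach is approached as far as the arm can. A call with a gripper value outside its range is refused whole. "fingers" is the opening in per cent of the stroke, from 0 (shut) to 100 (fully open), set as the call begins (left out, the last holds). The fingers move at their own pace and stop on an object; "squeeze" is the grip in N (left out, the last holds). Time passes only in rows, so rows that do not move let the fingers close. It gives the time, the measured TCP pose, the force, the opening and the grip force at its end, in the units of the state.
- r.read_state(): the state, without advancing time (a new reading comes with each control period).
- r.camera(name): name is "scene" or "top" or "wrist"; returns the picture (420x560x3 uint8, red, green, blue); there is no depth.
- r.camera_info(name): a dict with "fx", "fy", "cx", "cy" (pixels), "origin" and "attitude" of the camera in the world. Camera axes: x right, y up, looking along -z (the intrinsics and any distortion apply to the point x, -y, -z); pixel columns grow to the right and rows downward; lengths in m; the calibration is good to about 2 mm. The wrist camera is an equidistant fisheye: a pixel r from the principal point sees the ray r / f radians off the axis. A picture is of the moment at which its call begins: read the wrist's pose just before it. camera_info takes no time and is no camera call; for the wrist camera it gives the pose at the moment of the call.
- r.close_job(): hands the job in; it is judged then, once.
The state is a dict: "time": time; "joint_positions": joint angles; "joint_vel": joint speeds; "joint_torque": joint torques, N m; "ee_pos": TCP position; "eef_rot": TCP orientation; "ft_force": force on the tool from outside, world axes, zero at the start; "torque": the same for the moment, N m; "width": finger opening in m; "grip_force": force on a finger pad.
Only numpy, scipy, OpenCV 4.12 (cv2) and the standard library are available. Lean on these libraries where they do the work, as an engineer would, in place of code of your own. Each camera call takes 0.05 s, during which the arm holds its last target. There are 200 camera calls.

TASK

Park the sprung jaw of the gluing jig open, ready for the next kraft-card box: with the fingertips, push the jaw by the black pad on its front (the side towards the fence) away from the fence, right to the end of its travel, then let go so that it springs part of the way back and stays caught on the stop pin. Do not touch the stop pin or its blue bridge, and leave the loose things around the jig standing where they are.

Things in the scene. Friction and masses are not known exactly. Their poses are not given: they have to be found in the camera images.
- jig: Gluing jig, fixed to the bench: plywood base 330 x 150 mm, 20 mm thick. Origin: centre of its underside, on the bench. x: along the base, the way the jaw is pushed (away from the robot, give or take the yaw); z up. The fence, a pale wooden bar 110 mm wide (y), is fixed at x = -125 to -105 mm, top 50 mm above the bench.
- jaw_pad (a point): Centre of the black pad on the jaw's upright front (-x) face, 73 mm above the bench; axes as the jig's; moves with the jaw. Pad 104 mm wide, 44 mm high (51 to 95 mm above the bench), at jig x = -60 mm at the start. The jaw behind it: brown block 100 mm deep, 110 mm wide, top at 95 mm; a black strip 14 mm wide marks the pad's top edge.
- jaw_nose (a point): Middle of the top front edge of the jaw's pale nose, 47 mm above the bench, 43 mm before the pad; moves with the jaw; at the start 2 mm from the fence. The nose (100 mm wide) fills the space between pad and fence, so fingertips must stay 55 mm or more above the bench to push on the pad.
- jaw (a joint): Jaw travel along jig +x, m. 0: at the fence, where a spring holds it at the start; 0.060: end stop. The spring pushes back with 4 N at 0 to 10 N at the stop, damped; lifting the pin adds about 3 N on the way. Caught on the pin it rests at 0.029 to 0.041 (the bridge is set differently each time). Let go before it has passed the pin, it returns to 0.
- jaw_catch (a point): Middle of the upright catch face of the brass wedge on the jaw's steel tongue; axes as the jig's; moves with the jaw. The face looks to -x, is 8 mm high, 155 mm behind the pad, its middle 37 mm above the bench. Going in, the wedge's slope lifts the stop pin and passes under it; coming back, its face catches on the pin.
- pin_bridge: Blue bridge across the tongue, screwed to the jig's base, 24 mm (x) x 78 mm (y), top 62 mm above the bench; it carries the stop pin. Origin: centre of its underside, 20 mm above the bench, 119 to 131 mm behind the jig's origin; axes as the jig's.
- pin_foot (a point): Lower end of the upright steel stop pin (10 mm across) in the bridge; a red ball 18 mm across on top of the pin ends 98 mm above the bench. With the pin down its foot is 33.5 mm above the bench. When the jaw is caught, the catch face lies 5 mm to the +x side of this point (the pin's radius).
- stop_pin (a joint): Lift of the stop pin in m: 0 is down (a light spring holds it there), 0.014 fully up. The wedge lifts it about 8 mm in passing; it drops by itself.
- lens_tube: Loose bystander: kraft-card tube 48 mm across with a black lens cap 56 mm across, 76 mm tall, upright. Origin: centre of its underside.
- paint_jar: Loose bystander: paint jar with a yellow cap, 54 mm across, 70 mm tall. Origin: centre of its underside.
- brass_weight: Loose bystander: brass weight with a knob, 44 mm across, 48 mm tall. Origin: centre of its underside.
- steel_cup: Loose bystander: open metal cup, 60 mm across, 75 mm tall. Origin: centre of its underside.

How it is judged:
By the outcome, as a careful person would: the job done as asked, in the order asked, and still so for the second after the job is handed in, with the robot touching nothing.
It also fails if it takes over 38 s, if anything falls off the work surface, if the arm or the gripper's body presses on something with over 40 N, if the wrist force passes 120 N, or if a joint passes its speed limit or range.

## Working session

There is one attempt and no reset: what is moved stays moved. The work goes in short steps, Python scripts to look and compute and a tool call to move; the robot and the scene stay as the last step left them, time stands still between calls to the robot, and variables do not carry over. Pictures are saved under pics/ and viewed, at most 10 in all, crops included, and the job is handed in when it is done.

Besides the shell and the picture viewer there is one more tool, called after ">>>" as name(argument=value, ...), one argument or row to a line, values as JSON. arm_command: Moves the arm, as the interface text tells. Its arguments: {"type":"object","properties":{"moves":{"type":"array"},"fingers":{"type":"number"},"squeeze":{"type":"number"}},"required":["moves"]}

```bash
mkdir -p pics; ls; python3 - <<'E'
from bench import r
import cv2
for n in("top","scene"):
    i=r.camera_info(n);print(n,i)
    cv2.imwrite(f"pics/{n}0.png",cv2.cvtColor(r.camera(n),cv2.COLOR_RGB2BGR))
s=r.read_state();print(s["time"],s["ee_pos"],s["eef_rot"],s["width"])
E
```

```text
pics
top {'fx': 383.2839070467705, 'fy': 383.2839070467705, 'cx': 279.62184945116417, 'cy': 204.04644069973207, 'origin': array([0.52248794, 0.0745558 , 0.75450296]), 'attitude': array([-0.03851699,  0.03571117,  0.70985748, -0.70238416])}
scene {'fx': 520.3616578166298, 'fy': 520.3616578166298, 'cx': 263.3328643105209, 'cy': 212.48519074154103, 'origin': array([1.07327729, 0.40321772, 0.79464318]), 'attitude': array([0.15995178, 0.30259913, 0.83972859, 0.42155081])}
0.1 [ 0.23446286 -0.57898666  0.22183602] [ 9.81549753e-01  1.91205879e-01 -1.51019525e-04 -6.09982854e-04] 0.08708894367080534
```

View pics/top0.png

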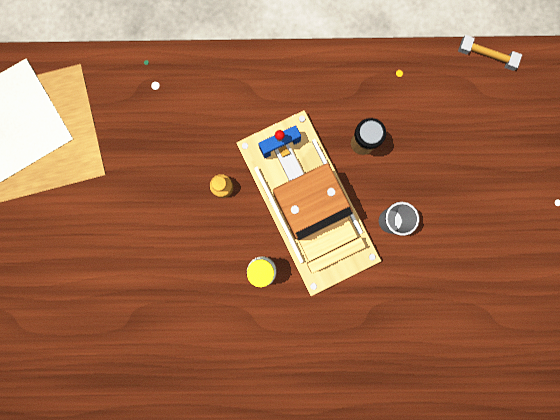

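View pics/scene0.png

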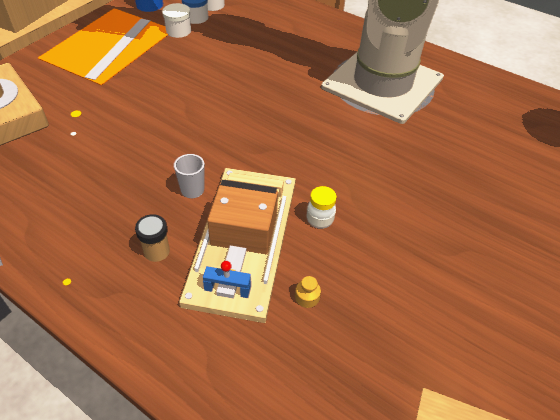

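The top picture shows the jig's base corners at about (237,142), (304,111), (381,262) and (312,296). The pad strip's front edge runs from (298,239) to (353,213), and the pin ball is at (280,135). The bystanders stand clear on both sides.

```bash
cat > h.py <<'E'
from bench import r
import numpy as np
from scipy.spatial.transform import Rotation as R
from scipy.optimize import least_squares
def proj(P,i):
    c=R.from_quat(i["attitude"]).inv().apply(np.atleast_2d(P)-i["origin"])
    return np.c_[i["cx"]+i["fx"]*c[:,0]/-c[:,2], i["cy"]-i["fy"]*c[:,1]/-c[:,2]]
def J(p,L): # jig->world
    L=np.atleast_2d(L).astype(float);c,s=np.cos(p[2]),np.sin(p[2])
    return np.c_[p[0]+c*L[:,0]-s*L[:,1],p[1]+s*L[:,0]+c*L[:,1],L[:,2]]
E
python3 - <<'E'
from h import *
i=r.camera_info("top");k=r.camera_info("scene")
L=[[.165,.075,.02],[.165,-.075,.02],[-.165,-.075,.02],[-.165,.075,.02],[-.06,.052,.095],[-.06,-.052,.095]]
px=np.array([[237,142],[304,111],[381,262],[312,296],[298,239],[353,213]])
f=least_squares(lambda p:(proj(J(p,L),i)-px).ravel(),[.5,.05,.4],loss="soft_l1")
p=f.x;print(p,np.degrees(p[2]));print((proj(J(p,L),i)-px).round(1).tolist())
print("scene",proj(J(p,L),k).round(0).tolist())
print("ball",proj(J(p,[.125,0,.089]),i),proj(J(p,[.125,0,.089]),k))
np.save("jig.npy",p)
s=r.read_state();T=R.from_quat(s["eef_rot"])
print("pad",J(p,[-.06,0,.073]))
for x in(-.095,-.0695,-.0095):
    g=J(p,[x,0,.07])[0];print(x,g)
print("tool yaw",np.degrees(np.arctan2(*T.as_matrix()[[1,0],0])))
print("shift cm to pre", T.inv().apply(J(p,[-.095,0,.07])[0]-s["ee_pos"])*100)
E
```

```text
[0.60629018 0.02325643 0.4408043 ] 25.256225742306544
[[-1.1, -0.1], [0.5, -1.6], [0.6, -0.9], [-1.4, 0.3], [0.8, 0.9], [-0.1, 0.5]]
scene [[265.0, 316.0], [178.0, 300.0], [225.0, 166.0], [295.0, 176.0], [277.0, 186.0], [222.0, 178.0]]
ball [[279.02414945 133.29168126]] [[225.04760757 265.72767273]]
pad [[ 0.55202565 -0.0023436   0.073     ]]
-0.095 [ 0.52037134 -0.01727694  0.07      ]
-0.0695 [ 0.54343377 -0.00639693  0.07      ]
-0.0095 [0.59769829 0.01920309 0.07      ]
tool yaw 22.046339278434903
shift cm to pre [ 47.58539239 -41.31293886  15.23246315]
```

>>> arm_command(
  moves=[2.4,-2.1,0,0,2.4,-2.1,0,0,2.4,-2.1,0,0,2.4,-2.1,0,0,2.4,-2.1,0,0,2.4,-2.1,0,0,2.4,-2.1,0,0,2.4,-2.1,0,0,2.4,-2.1,0,0,2.4,-2.1,0,0,2.4,-2.1,0,0,2.4,-2.1,0,0],
  fingers=0,
)

```text
time: 1.1
ee_pos: [0.4072, -0.2361, 0.2224]
eef_rot: [0.982, 0.191, -0.0, 0.0]
ft_force: [0.3, -0.2, -0.2]
width: 0.0152
grip_force: 0.0
```

>>> arm_command(
  moves=[2.4,-2.1,0,0,2.4,-2.1,0,0,2.4,-2.1,0,0,2.4,-2.1,0,0,2.4,-2.1,0,0,2.4,-2.1,0,0,2.4,-2.1,0,0,2.0,-1.4,0,0,0,0,0,-3.2,0,0,0,0,0,0,0,0],
)

```text
time: 2.02
ee_pos: [0.5205, -0.0182, 0.2222]
eef_rot: [0.976, 0.218, -0.0, 0.0]
ft_force: [-0.0, 0.1, -0.3]
width: 0.0007
grip_force: 0.0
```

```bash
cat > go.py <<'E'
from h import *
import sys
p=np.load("jig.npy");s=r.read_state();T=R.from_quat(s["eef_rot"])
m=T.as_matrix();print("t",s["time"],"ee",s["ee_pos"].round(4) if hasattr(s["ee_pos"],"round") else s["ee_pos"],"yaw",np.degrees(np.arctan2(m[1,0],m[0,0])),"zax",m[:,2].round(3),"F",np.round(s["ft_force"],1),"w",s["width"])
d=np.array(s["ee_pos"])[:2]-p[:2];c,sn=np.cos(p[2]),np.sin(p[2])
print("TCP in jig",c*d[0]+sn*d[1],-sn*d[0]+c*d[1])
for x in map(float,sys.argv[1:]): print(x,T.inv().apply(J(p,[x,0,.07])[0]-s["ee_pos"])*100)
E
python3 go.py -.095 -.01
```

```text
t 2.0167 ee [ 0.5205 -0.0182  0.2222] yaw 25.16835754571833 zax [-0.001 -0.    -1.   ] F [-0.   0.1 -0.3] w 0.0006967043084631806
TCP in jig -0.09528773926547796 -0.0008956889731994433
-0.095 [ 0.04148915 -0.08674609 15.21542946]
-0.01 [ 8.54147612 -0.09978295 15.2082519 ]
```

>>> arm_command(
  moves=[0,0,3,0,0,0,3,0,0,0,3,0,0,0,2.5,0,0,0,2,0,0,-0.1,1.3,0,0,0,0.4,0,0,0,0,0,0,0,0,0],
)

```text
time: 2.77
ee_pos: [0.5206, -0.0176, 0.0712]
eef_rot: [0.976, 0.218, 0.0, 0.0]
ft_force: [-0.0, 0.3, 0.5]
width: 0.0006
grip_force: 0.0
```

```bash
python3 go.py; python3 - <<'E'
from bench import r
import cv2,numpy as np
a=cv2.resize(r.camera("scene")[140:330,150:350],None,fx=2.1,fy=2.1)
b=cv2.resize(r.camera("top")[100:310,220:400],(342,399))
cv2.imwrite("pics/d.png",cv2.cvtColor(np.hstack([a,b]),cv2.COLOR_RGB2BGR))
E
```

```text
t 2.7667 ee [ 0.5206 -0.0176  0.0712] yaw 25.154451402069466 zax [ 0.001 -0.    -1.   ] F [-0.   0.3  0.5] w 0.0005683418393968661
TCP in jig -0.09491407984277228 -0.0004151159643423913
```

View pics/d.png

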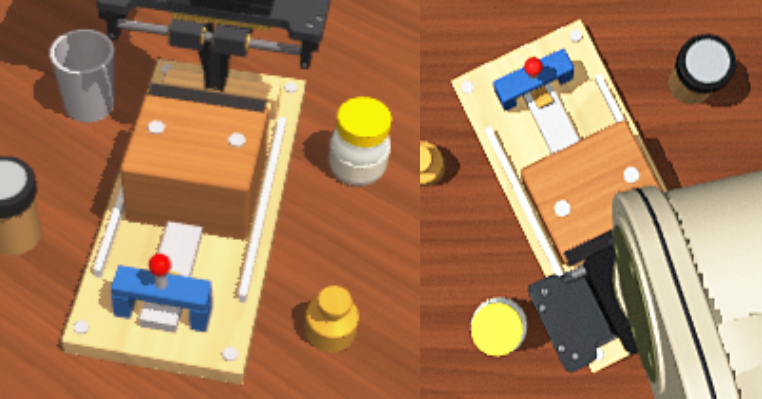

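The tips are centred in front of the pad (about (215,75) in the left crop), and nothing is being touched. Now I push.

>>> arm_command(
  moves=[1.0,0,0,0,0.7,0,0,0,0.5,0,0,0,0.5,0,0,0,0.5,0,0,0,0.5,0,0,0,0.5,0,0,0,0.5,0,0,0,0.5,0,0,0,0.5,0,0,0,0.5,0,0,0,0,0,0,0],
)

```text
time: 3.87
ee_pos: [0.576, 0.0093, 0.0701]
eef_rot: [0.976, 0.219, -0.001, 0.0]
ft_force: [-7.7, -3.5, 6.1]
width: 0.0003
grip_force: 3.8
```

```bash
python3 go.py
```

```text
t 3.8667 ee [0.576  0.0093 0.0701] yaw 25.246478444291625 zax [-0.003 -0.001 -1.   ] F [-7.7 -3.5  6.1] w 0.0002565017442475259
TCP in jig -0.0333728486764248 0.0003368234810880843
```

>>> arm_command(
  moves=[0.5,0,0,0,0.5,0,0,0,0.5,0,0,0,0.3,0,0,0,0.2,0,0,0,0,0,0,0,0,0,0,0],
)

```text
time: 4.45
ee_pos: [0.5932, 0.0174, 0.0701]
eef_rot: [0.976, 0.218, -0.002, 0.0]
ft_force: [-8.7, -3.3, 6.2]
width: 0.0001
grip_force: 4.8
```

```bash
python3 go.py
```

```text
t 4.45 ee [0.5932 0.0174 0.0701] yaw 25.228854673085973 zax [-0.004 -0.001 -1.   ] F [-8.7 -3.3  6.2] w 7.537018622816148e-05
TCP in jig -0.01429928125817378 0.00030936984845300174
```

>>> arm_command(
  moves=[0.3,0,0,0,0.2,0,0,0,0.2,0,0,0,0,0,0,0,0,0,0,0],
)

```text
time: 4.87
ee_pos: [0.5976, 0.0195, 0.07]
eef_rot: [0.976, 0.218, -0.004, 0.001]
ft_force: [-20.9, -6.4, 15.2]
width: 0.0005
grip_force: 10.3
```

```bash
python3 go.py
```

```text
t 4.8667 ee [0.5976 0.0195 0.07  ] yaw 25.19680714704222 zax [-0.008 -0.003 -1.   ] F [-20.9  -6.4  15.2] w 0.0004629001830972938
TCP in jig -0.009504603428155279 0.0002802399227490055
```

The force jumped to 22 N and the travel stalled at about 60 mm, so the jaw is at the end stop. Backing off.

>>> arm_command(
  moves=[-0.5,0,0,0,-0.5,0,0,0,-1,0,0,0,-1,0,0,0,-1,0,0,0,-1,0,0,0,-1,0,0,0,-1,0,0,0,-1,0,0,0,0,0,0,0,0,0,0,0],
)

```text
time: 5.78
ee_pos: [0.5284, -0.0135, 0.0708]
eef_rot: [0.976, 0.218, 0.0, 0.0]
ft_force: [0.9, 0.4, 0.5]
width: 0.0003
grip_force: 0.0
```

>>> arm_command(
  moves=[0,0,-3,0,0,0,-3,0,0,0,-3,0,-3,0,-3,0,-3,0,0,0,-3,0,0,0,-2,0,0,0,0,0,0,0,0,0,0,0],
)

```text
time: 6.53
ee_pos: [0.4297, -0.0601, 0.1906]
eef_rot: [0.976, 0.218, 0.001, 0.001]
ft_force: [-0.2, -0.1, -0.7]
width: 0.0003
grip_force: 0.0
```

```bash
python3 go.py; python3 - <<'E'
from h import *
import cv2
a=cv2.resize(r.camera("scene")[140:330,130:350],None,fx=2.1,fy=2.1)
b=cv2.resize(r.camera("top")[100:310,200:380],(338,399))
cv2.imwrite("pics/e.png",cv2.cvtColor(np.hstack([a,b]),cv2.COLOR_RGB2BGR))
p=np.load("jig.npy")
for n,o,sc in(("scene",(130,140),2.1),("top",(200,100),1.9)):
  for q in(0,.029,.041,.06):
    print(n,q,((proj(J(p,[[.04+q,.055,.095],[.04+q,-.055,.095],[-.06+q,.052,.095],[-.06+q,-.052,.095]]),r.camera_info(n))-o)*sc+([462,0] if n=="top" else [0,0])).round().tolist())
E
```

```text
t 6.5333 ee [ 0.4297 -0.0601  0.1906] yaw 25.191802347927215 zax [ 0.001 -0.001 -1.   ] F [-0.2 -0.1 -0.7] w 0.0003297079025537662
TCP in jig -0.19530756842602165 -5.57283311997947e-05
scene 0 [[290.0, 186.0], [159.0, 165.0], [308.0, 98.0], [192.0, 80.0]]
scene 0.029 [[283.0, 214.0], [150.0, 192.0], [302.0, 122.0], [184.0, 104.0]]
scene 0.041 [[280.0, 226.0], [146.0, 204.0], [300.0, 132.0], [181.0, 114.0]]
scene 0.06 [[276.0, 245.0], [139.0, 222.0], [295.0, 149.0], [175.0, 130.0]]
top 0 [[598.0, 169.0], [706.0, 117.0], [650.0, 266.0], [753.0, 216.0]]
top 0.029 [[585.0, 140.0], [692.0, 89.0], [636.0, 237.0], [738.0, 187.0]]
top 0.041 [[579.0, 129.0], [686.0, 78.0], [630.0, 225.0], [732.0, 175.0]]
top 0.06 [[570.0, 111.0], [677.0, 60.0], [621.0, 206.0], [723.0, 157.0]]
```

View pics/e.png

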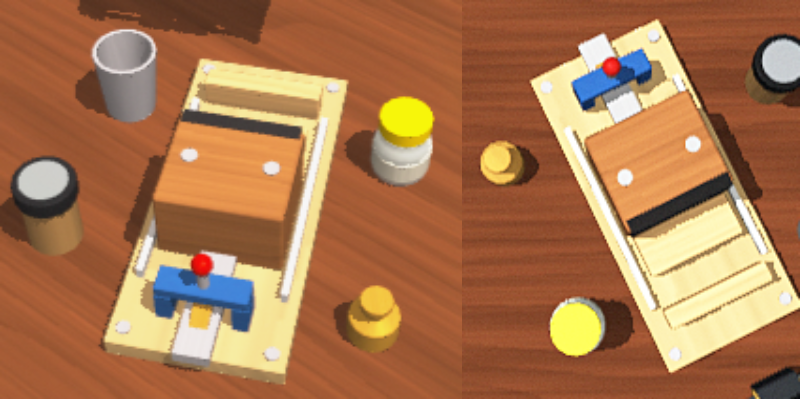

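The jaw rests about 32 mm open, with its front-top corner at (630,233) in the right crop. The brass wedge shows behind the bridge at (200,317), the pin is down and the bystanders have not moved. I check that the jaw is still, then hand in.

```bash
python3 - <<'E'
from bench import r
import numpy as np
a=r.camera("top").astype(int)
for _ in range(6): b=r.camera("top").astype(int)
d=np.abs(a-b)[100:300,220:400].max(); print(d)
if d<25: print(r.close_job())
E
```

```text
106
```

```bash
python3 - <<'E'
from bench import r
import numpy as np,cv2
a=r.camera("top")
for _ in range(10): b=r.camera("top")
d=np.abs(a.astype(int)-b).max(2)[100:310,200:400];ys,xs=np.where(d>25)
print(len(ys),list(zip(xs+200,ys+100))[:15],r.read_state()["time"])
b=cv2.resize(b[100:310,200:380],(338*1,399))
cv2.imwrite("pics/f.png",cv2.cvtColor(b,cv2.COLOR_RGB2BGR))
E
```

```text
90 [(np.int64(399), np.int64(279)), (np.int64(397), np.int64(280)), (np.int64(399), np.int64(280)), (np.int64(395), np.int64(281)), (np.int64(397), np.int64(281)), (np.int64(398), np.int64(281)), (np.int64(393), np.int64(282)), (np.int64(395), np.int64(282)), (np.int64(391), np.int64(283)), (np.int64(393), np.int64(283)), (np.int64(394), np.int64(283)), (np.int64(389), np.int64(284)), (np.int64(391), np.int64(284)), (np.int64(392), np.int64(284)), (np.int64(387), np.int64(285))] 7.5333
```

View pics/f.png

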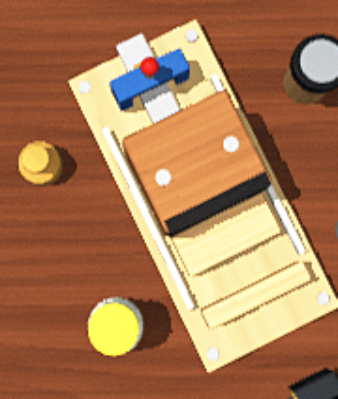

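The jaw stands in the same place as before (front corner at (168,233)). The only pixels that changed are on the gripper and its shadow, at the lower right. Handing in.

```bash
python3 -c "
from bench import r
print(r.close_job())"
```

```text
the job is handed in; nothing more can be done
None
```

The jaw was pushed to its end stop and let go; it rests caught on the stop pin about 32 mm open, with the pin, bridge and loose things untouched, and the job is handed in (about 7.5 s used).

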